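Unstack the boxed toys into their display trays

ROBOT

A 7-joint arm with a two-finger parallel gripper is mounted at the origin on the work surface. World frame = base frame: x ahead of the robot, y to its left, z up, the work surface at z = 0. Lengths are in m, angles in rad, forces in N, time in s.
With the tool pointing down it reaches from about 0.425 to 0.95 m from the base axis. Payload 16.7 kg.
Tool frame: the origin (TCP) lies midway between the tips of the shut fingers; the grasp point (between the pads) lies 19 mm behind it; z points along the fingers, y is the line along which they close (so a half turn about z gives the same grasp; the last joint's range is limited). The gripper opens to 94 mm and grips with 3 to 60 N. Pads are 16 mm wide; open, the fingers measure 119 mm over their backs; the gripper's body (75 mm by 177 mm) begins 78 mm behind the grasp point.
Start: joints at [-1.353, 0.426, 0.074, 1.606, -0.034, 1.111, -0.067], TCP at [0.242, 0.63, 0.205] pointing down, gripper open.
Joint ranges: [-2.85, 2.85], [-0.5, 2.14], [-1.23, 1.37], [0.21, 2.46], [-1.02, 4.16], [0.16, 2.05], [-2.73, 2.73]. Speed limits (rad/s): [1.89, 1.89, 2.39, 2.39, 3.01, 3.01, 3.01].

INTERFACE

Orientations are given as a rotation vector (axis times angle).
In Python, from cell import sensors, imaging, workorder gives the robot as it stands.
- The arm moves only by the shell command python3 -m jog 'ROWS' [FORCE]. ROWS is JSON, a list of rows, each an object of numbers: "x", "y", "z": the shift along the tool's x, y, z in mm; "rx", "ry", "rz": the turn, a rotation vector about the tool's x, y, z in rad; "grip": the opening, from 0 (shut) to 1 (fully open). A call has 1 to 8 rows; each row shifts and turns the commanded pose from where the row before left it, along the tool's axes as they then stand; what a row does not reach is not made up. A row lasts 1/8 s, in which the tool goes at most 62.5 mm and 10.7 degrees, less where a joint would pass 70% of its speed; a pose out of reach is approached as far as the arm can. A call with a gripper value outside its range is refused whole. The fingers move at their own pace and stop on an object; FORCE is the grip in N (left out, the last holds). Time passes only in rows, so rows that do not move let the fingers close. It gives the time, the measured TCP pose, the force, the opening and the grip force at its end, in the units of the state.
- sensors.get_obs(): the state, without advancing time (a new reading comes with each control period).
- imaging.get_image(name): name is "side" or "top" or "wrist"; returns (picture, depth): 400x640x3 uint8, red, green, blue; 400x640 float32, m along the optical axis (not along the pixel's ray), 0 where there is no reading.
- imaging.camera_info(name): a dict with "fx", "fy", "cx", "cy" (pixels), "rvec" (rotation vector, rad) and "tvec" (3), from world to camera coordinates, as OpenCV has them. Camera axes: x right, y down, z forward; pixel columns grow to the right and rows downward; lengths in m; the calibration is good to about 2 mm. A picture is of the moment at which its call begins: read the wrist's pose just before it. camera_info takes no time and is no camera call; for the wrist camera it gives the pose at the moment of the call.
- workorder.close_job(): hands the job in; it is judged then, once.
The state is a dict: "time": time; "joints": joint angles; "joint_vel": joint speeds; "tau": joint torques, N m; "tcp_pos": TCP position; "tcp_rot": TCP orientation; "ft_force": force on the tool from outside, world axes, zero at the start; "moment": the same for the moment, N m; "grip_width": finger opening in m; "finger_force": force on a finger pad.
Only numpy, scipy, OpenCV 4.12 (cv2) and the standard library are available. Lean on these libraries where they do the work, as an engineer would, in place of code of your own. Each camera call takes 0.05 s, during which the arm holds its last target. There are 200 camera calls.

TASK

On the toy shop's demonstration table four boxed toys have been left in one stack. Take the stack apart and set each toy, upright and lying flat inside the rim, in the low display tray of its own shape: the round tin in the round tray, the hexagonal tin in the hexagonal tray, the square box in the square tray and the long domino box in the long tray. Set them down without dropping or tipping any, and leave the jar and the toy robot where they stand.

Things in the scene. Friction and masses are not known exactly. Their poses are not given: they have to be found in the camera images.
- round_tin: Round steel tin with a dark lid, 34 mm in diameter, 34 mm high, about 80 g; at the start on top of the stack, standing on the hexagonal tin (stack from the table up: domino box, square box, hexagonal tin, round tin, 138 mm in all, each a little turned and shifted). Origin: centre of its underside, z up. 
- hex_tin: Hexagonal steel tin, 48 mm across flats (55 mm across corners), 34 mm high, about 120 g; at the start on the square box. Two of its flats face along its own +x and -x, the others every 60 degrees. Origin: centre of its underside, z up. 
- square_box: Square cardboard box with a pale paper lid, 60 x 60 mm, 34 mm high, about 160 g, sides along its x and y; at the start on the domino box. The lid does not come off. Origin: centre of its underside, z up. 
- domino_box: Long wooden domino box with a dark lid, 66 mm (its x) by 150 mm (its y), 36 mm high, about 250 g, at the bottom of the stack on the table. The lid does not come off. Origin: centre of its underside, z up. 
- round_tray: Round tray of grey board with a low white rim, 60 mm outside, 52 mm inside diameter. Fixed to the table. Walls 4 mm thick and 12 mm high over the table, inside floor 4 mm over the table. Origin: centre of its underside, z up. 
- hex_tray: Hexagonal tray of grey board with a low white rim, 74 mm outside and 66 mm inside across flats; two flats face along its own +x and -x. Fixed to the table. Walls 4 mm thick and 12 mm high over the table, inside floor 4 mm over the table. Origin: centre of its underside, z up. 
- square_tray: Square tray of grey board with a low white rim, 86 x 86 mm outside, 78 x 78 mm inside, sides along its x and y. Fixed to the table. Walls 4 mm thick and 12 mm high over the table, inside floor 4 mm over the table. Origin: centre of its underside, z up. 
- long_tray: Long tray of grey board with a low white rim, outside 92 mm (its x) by 176 mm (its y), inside 84 x 168 mm. Fixed to the table. Walls 4 mm thick and 12 mm high over the table, inside floor 4 mm over the table. Origin: centre of its underside, z up. 
- jar: Amber glass jar with a brown lid, 56 mm in diameter, 85 mm high, loose; not to be disturbed. Origin: centre of its underside, z up. 
- toy_robot: Little wooden toy robot on a dark base of 50 x 60 mm, about 82 mm high, loose; not to be disturbed. Origin: centre of its underside, z up. 
Mind the look-alikes: they are no part of the job. Leave any yellow look-alike of the domino_box alone. Leave any green look-alike of the round_tin alone.

How it is judged:
By the outcome, as a careful person would: the job done as asked, in the order asked, and still so for the second after the job is handed in, with the robot touching nothing.
It also fails if it takes over 120 s, if anything falls off the work surface, if the arm or the gripper's body presses on something with over 40 N, if the wrist force passes 120 N, or if a joint passes its speed limit or range.

## Working session

There is one attempt and no reset: what is moved stays moved. The work goes in short steps, Python scripts to look and compute and a shell command to move; the robot and the scene stay as the last step left them, time stands still between calls to the robot, and variables do not carry over. Pictures are saved under pics/ and viewed, at most 14 in all, crops included, and the job is handed in when it is done.

```bash
mkdir -p pics; ls; cat > h.py <<'E'
import numpy as np, cv2
from scipy.spatial.transform import Rotation as R
from cell import sensors, imaging, workorder
def snap(n,f):
    ci=imaging.camera_info(n); p,d=imaging.get_image(n)
    cv2.imwrite(f'pics/{f}.png',p[:,:,::-1]); np.savez(f'pics/{f}.npz',p=p,d=d,**{k:np.array(v) for k,v in ci.items()})
    return p,d,ci
def load(f): 
    z=np.load(f'pics/{f}.npz'); return z['p'],z['d'],z
def cloud(d,ci):
    v,u=np.mgrid[:d.shape[0],:d.shape[1]]
    P=np.stack([(u-ci['cx'])/ci['fx']*d,(v-ci['cy'])/ci['fy']*d,d],-1)
    Rm=R.from_rotvec(np.array(ci['rvec'])).as_matrix()
    return (P-np.array(ci['tvec']))@Rm
E
python3 - <<'E'
from h import *
for n in('top','side'):
    p,d,ci=snap(n,n+'0'); print(n,ci)
o=sensors.get_obs(); print(o)
print(R.from_rotvec(o['tcp_rot']).as_matrix().round(3))
E
```

```text
pics
top {'fx': 461.038133679383, 'fy': 461.038133679383, 'cx': 315.183155977529, 'cy': 201.20105411880047, 'rvec': array([ 2.21038374, -2.16574828,  0.11099189]), 'tvec': array([0.05789448, 0.47962133, 1.20141909])}
side {'fx': 379.0334116848511, 'fy': 379.0334116848511, 'cx': 312.1909124670257, 'cy': 196.20268825133206, 'rvec': array([ 2.34275609, -0.48280014,  0.19275491]), 'tvec': array([-0.39357223,  0.2763942 ,  0.72251985])}
{'time': 0.1, 'joints': array([-1.35347592,  0.42666407,  0.07384421,  1.60657273, -0.034077  ,
        1.11079795, -0.06710609]), 'joint_vel': array([ 2.24956452e-04, -1.55202426e-03,  6.79928697e-04, -1.31896644e-03,
        1.48877083e-03,  3.02515208e-03, -8.24957671e-05]), 'tau': array([ 9.51733673e-03, -9.37462163e+01,  3.67842481e+00, -4.55035865e+01,
       -4.82872850e-02,  1.68276730e-02,  8.18155195e-05]), 'tcp_pos': array([0.24196914, 0.62969531, 0.20483586]), 'tcp_rot': array([-5.72985179e-01, -3.08877894e+00,  1.84960147e-03]), 'ft_force': array([-0.04682421, -0.56076204, -0.2264518 ]), 'moment': array([ 0.04751712, -0.04901977, -0.00934191]), 'finger_force': 0.0, 'grip_width': 0.09402965200083506}
[[-0.933  0.359 -0.   ]
 [ 0.359  0.933 -0.001]
 [-0.    -0.001 -1.   ]]
```

View pics/top0.png

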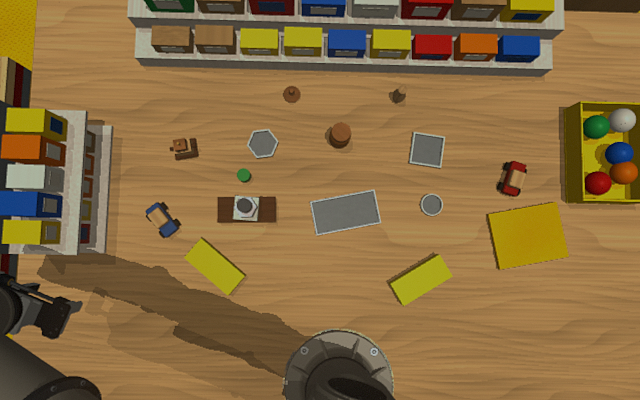

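View pics/side0.png

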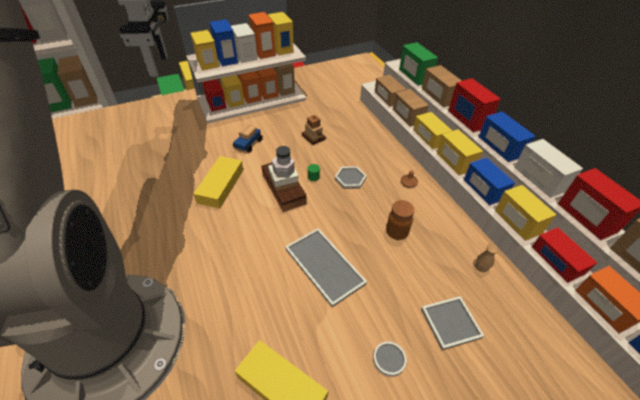

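The top view shows the stack at (246,208), the hex tray at (263,143), the square tray at (427,150), the round tray at (431,205) and the long tray at (346,212). The green look-alike is at (244,175), the jar at (340,134) and the toy robot at (184,148). Next I'll measure them from depth.

```bash
python3 - <<'E'
from h import *
p,d,ci=load('top0'); W=cloud(d,ci)
print('table z',np.median(W[225:240,280:300,2]))
def box(name,u0,u1,v0,v1,z0,z1):
    w=W[v0:v1,u0:u1].reshape(-1,3); m=(w[:,2]>z0)&(w[:,2]<z1); q=w[m]
    if len(q)<5: print(name,len(q));return
    r=cv2.minAreaRect((q[:,:2]*1000).astype(np.float32))
    print(name,len(q),'c',np.round(r[0],1),'size',np.round(r[1],1),'ang',round(r[2],1),'z',np.median(q[:,2]).round(4))
box('round',215,280,180,235,.125,.16)
box('hex',215,280,180,235,.092,.12)
box('sq',215,280,180,235,.055,.085)
box('dom',205,290,180,235,.025,.05)
for n,a in dict(hext=(243,283,125,162),sqt=(405,450,128,172),rt=(416,446,190,220),lt=(305,387,185,238)).items(): box(n,*a,.0025,.02)
box('green',232,256,164,186,.015,.06)
box('jar',322,358,115,155,.06,.12); box('robot',165,203,130,165,.01,.1)
c=p[110:250,160:300]; cv2.imwrite('pics/c1.png',cv2.resize(c[:,:,::-1],None,fx=4.2,fy=4.2,interpolation=cv2.INTER_CUBIC))
c=p[110:250,300:460]; cv2.imwrite('pics/c2.png',cv2.resize(c[:,:,::-1],None,fx=4.2,fy=4.2,interpolation=cv2.INTER_CUBIC))
E
```

```text
table z -0.0007482488338238583
round 168 c [455.4 239.9] size [33.6 32. ] ang 46.2 z 0.1374
hex 166 c [454.5 240.9] size [47.  53.7] ang 2.5 z 0.1035
sq 231 c [453.2 243.7] size [61.  59.9] ang 86.7 z 0.0695
dom 915 c [474.5 247.1] size [110.9 148.9] ang 1.7 z 0.0354
hext 592 c [634.7 213. ] size [ 99.1 105.5] ang 1.5 z 0.0053
sqt 970 c [ 627.5 -234.3] size [119.  121.8] ang 1.1 z 0.0053
rt 386 c [ 477.4 -243.2] size [78.8 78.9] ang 89.9 z 0.0052
lt 1915 c [455.3 -15. ] size [139.8 218.4] ang 1.2 z 0.0049
green 147 c [542.6 257.8] size [32.2 32.8] ang 4.1 z 0.0331
jar 320 c [650.8   6.6] size [48.4 48.5] ang 43.2 z 0.0846
robot 436 c [608.6 416.8] size [49.8 67.4] ang 18.8 z 0.0447
```

View pics/c1.png

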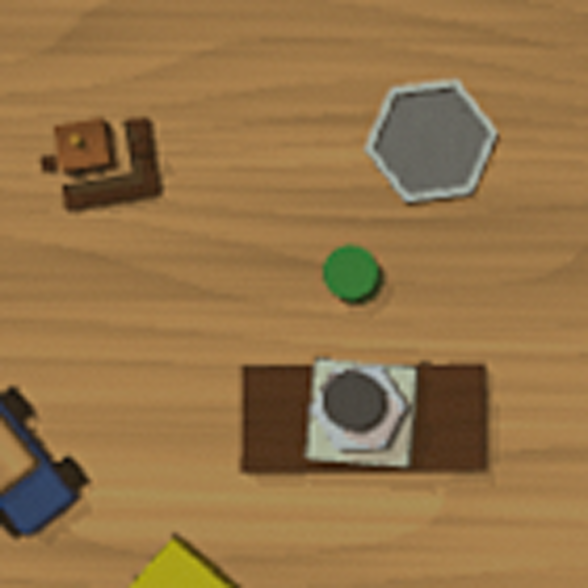

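View pics/c2.png

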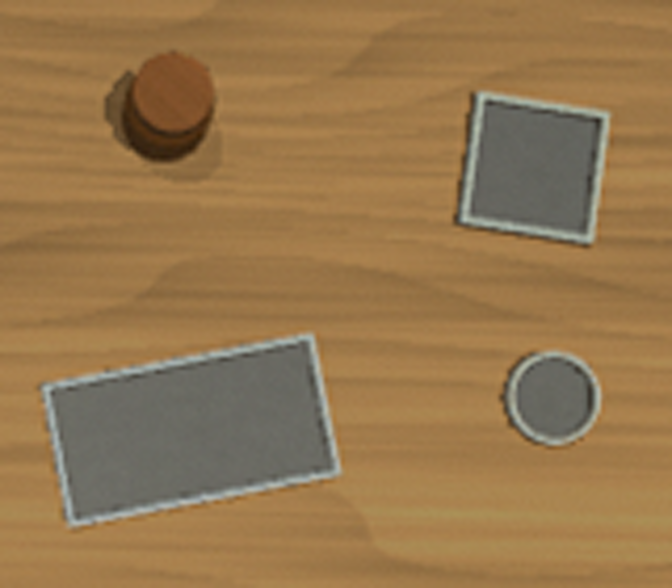

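c1 shows the stack, from bottom to top: the dark domino box, the pale square box, the hex tin and the round tin at (355,400). The green tin stands just beside the stack. c2 shows the jar, the long tray, the square tray and the round tray. Only the tray rims need fitting, so I'll refine them by colour.

```bash
cat >> h.py <<'E'
def grey(p,smax=60,vmin=60):
    h=cv2.cvtColor(p,cv2.COLOR_RGB2HSV); return (h[:,:,1]<smax)&(h[:,:,2]>vmin)
def rect(q):
    r=cv2.minAreaRect((q[:,:2]*1000).astype(np.float32)); return np.round(r[0],1),np.round(r[1],1),round(r[2],1)
E
python3 - <<'E'
from h import *
p,d,ci=load('top0'); W=cloud(d,ci); g=grey(p)
# project through to plane z=0.012 by ray for rim
cam=-R.from_rotvec(np.array(ci['rvec'])).as_matrix().T@np.array(ci['tvec']); print('cam',cam)
v,u=np.mgrid[:400,:640]
D=np.stack([(u-ci['cx'])/ci['fx'],(v-ci['cy'])/ci['fy'],np.ones(u.shape)],-1)@R.from_rotvec(np.array(ci['rvec'])).as_matrix()
P=cam+D*((0.012-cam[2])/D[...,2])[...,None]
for n,(a,b,c,e) in dict(hext=(243,283,125,162),sqt=(405,450,128,172),rt=(416,446,190,220),lt=(305,387,185,238)).items():
    m=np.zeros_like(g); m[c:e,a:b]=g[c:e,a:b]
    k,l,s,ct=cv2.connectedComponentsWithStats(m.astype(np.uint8)); i=1+s[1:,4].argmax(); q=P[l==i]
    print(n,len(q),rect(q),'mean',(q.mean(0)*1000).round(1))
    if n=='hext':
        ang=np.deg2rad(np.arange(0,60,.5)); x=(q-q.mean(0))[:,:2]
        w=[max(np.ptp(x@np.array([np.cos(t+k*np.pi/3),np.sin(t+k*np.pi/3)])) for k in range(3)) for t in ang]
        print('hex tray flat normal deg',np.rad2deg(ang[np.argmin(w)]))
w=W[180:235,205:290].reshape(-1,3); m=(w[:,2]>.030)&(w[:,2]<.04)&(w[:,0]<.51); print('dom',rect(w[m]))
m=(w[:,2]>.095)&(w[:,2]<.11); q=w[m]; x=q[:,:2]
wd=[max(np.ptp(x@np.array([np.cos(t+k*np.pi/3),np.sin(t+k*np.pi/3)])) for k in range(3)) for t in ang] if 0 else None
ang=np.deg2rad(np.arange(0,60,.5))
wd=[max(np.ptp(x@np.array([np.cos(t+k*np.pi/3),np.sin(t+k*np.pi/3)])) for k in range(3)) for t in ang]
print('hex tin normal',np.rad2deg(ang[np.argmin(wd)]),min(wd))
m=(w[:,2]>.06)&(w[:,2]<.08); print('sq',rect(w[m]))
E
```

```text
cam [0.3774651  0.08959639 1.23543061]
hext 668 (array([632.3, 213.3]), array([74.9, 81.6]), 7.9) mean [632.3 212.9  12. ]
hex tray flat normal deg 9.0
sqt 1028 (array([ 625.4, -230.9]), array([88.1, 86.9]), 82.1) mean [ 625.3 -230.5   12. ]
rt 385 (array([ 476.7, -242.5]), array([56.3, 59.3]), 1.2) mean [ 477.4 -242.7   12. ]
lt 2296 (array([452.2, -12.2]), array([ 92.4, 176.6]), 11.9) mean [452.1 -12.1  12. ]
dom (array([451.8, 246.5]), array([ 65.6, 149.2]), 1.3)
hex tin normal 3.5 0.04843448058859201
sq (array([453.2, 243.7]), array([61. , 59.9]), 86.7)
```

```bash
cat > go.py <<'E'
# usage: go.py x y z yaw(deg of tool y, mod 180): shift in the present tool axes, and the turn
import sys; from h import *
def go(x,y,z,yaw):
    o=sensors.get_obs(); M=R.from_rotvec(o['tcp_rot']).as_matrix()
    cur=np.degrees(np.arctan2(M[1,1],M[0,1])); dy=(yaw-cur+90)%180-90; t=np.radians(cur+dy)
    yv=np.array([np.cos(t),np.sin(t),0]); zv=np.array([0,0,-1.]); T=np.stack([np.cross(yv,zv),yv,zv],1)
    e=np.array([x,y,z])-o['tcp_pos']
    print('t',o['time'].round(2) if hasattr(o['time'],'round') else o['time'],'tcp',(o['tcp_pos']*1e3).round(1),'yaw',cur.round(1),'j7',o['joints'][6].round(2),'F',o['ft_force'].round(1),'w',round(o['grip_width']*1e3,1),'ff',o['finger_force'])
    print(' shift before turn',(M.T@e*1e3).round(1),' after turn',(T.T@e*1e3).round(1),' turn',R.from_matrix(M.T@T).as_rotvec().round(4))
if __name__=='__main__': go(*map(float,sys.argv[1:]))
E
python3 go.py .455 .240 .205 63.5
```

```text
t 0.1 tcp [242.  629.7 204.8] yaw 69.0 j7 -0.07 F [-0.  -0.6 -0.2] w 94.0 ff 0.0
 shift before turn [-3.386e+02 -2.874e+02  2.000e-01]  after turn [-3.645e+02 -2.537e+02 -2.000e-01]  turn [-0.0012  0.0002  0.0957]
```

```bash
python3 -m jog '[{"x":-25,"y":-21},{"x":-42,"y":-36},{"x":-42,"y":-36},{"x":-42,"y":-36},{"x":-42,"y":-36},{"x":-42,"y":-36},{"x":-42,"y":-36},{"x":-38,"y":-31}]' 20 && python3 -m jog '[{"x":-18,"y":-14},{"x":-5.6,"y":-5.4},{"rz":0.0957},{}]' && python3 -c "
from h import *
snap('wrist','w1')" && python3 go.py .455 .240 .205 63.5
```

```text
invalid input at $[0]: expected keys x, y, z, rx, ry, rz, grip
```

```bash
python3 -m jog '[{"x":-25,"y":-21,"z":0,"rx":0,"ry":0,"rz":0,"grip":1},{"x":-42,"y":-36,"z":0,"rx":0,"ry":0,"rz":0,"grip":1},{"x":-42,"y":-36,"z":0,"rx":0,"ry":0,"rz":0,"grip":1},{"x":-42,"y":-36,"z":0,"rx":0,"ry":0,"rz":0,"grip":1},{"x":-42,"y":-36,"z":0,"rx":0,"ry":0,"rz":0,"grip":1},{"x":-42,"y":-36,"z":0,"rx":0,"ry":0,"rz":0,"grip":1},{"x":-42,"y":-36,"z":0,"rx":0,"ry":0,"rz":0,"grip":1},{"x":-38,"y":-31,"z":0,"rx":0,"ry":0,"rz":0,"grip":1}]' 20 && python3 -m jog '[{"x":-18,"y":-14,"z":0,"rx":0,"ry":0,"rz":0,"grip":1},{"x":-5.6,"y":-5.4,"z":0,"rx":0,"ry":0,"rz":0,"grip":1},{"x":0,"y":0,"z":0,"rx":0,"ry":0,"rz":0.0957,"grip":1},{"x":0,"y":0,"z":0,"rx":0,"ry":0,"rz":0,"grip":1}]' && python3 -c "
from h import *
snap('wrist','w1')" && python3 go.py .455 .240 .205 63.5
```

```text
time: 1.1
tcp_pos: [0.4406, 0.2649, 0.2055]
tcp_rot: [-0.574, -3.089, 0.0]
ft_force: [0.1, 0.9, -0.5]
grip_width: 0.094
finger_force: 0.0
time: 1.6
tcp_pos: [0.4545, 0.2412, 0.2053]
tcp_rot: [-0.718, -3.058, 0.0]
ft_force: [0.3, -0.3, 0.8]
grip_width: 0.094
finger_force: 0.0
t 1.65 tcp [454.5 241.1 205.3] yaw 63.7 j7 0.55 F [ 0.   0.3 -1.1] w 94.0 ff 0.0
 shift before turn [-0.9 -0.8  0.3]  after turn [-0.9 -0.8  0.3]  turn [-0.0003 -0.0003  0.0032]
```

View pics/w1.png

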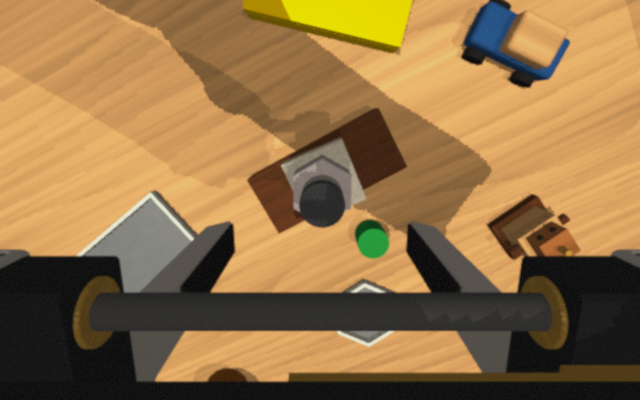

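The wrist view shows the round tin at (322,203) on the hex tin, centred between the fingers, with the green tin at (373,240). I'll measure the stack from this depth.

```bash
cat > meas.py <<'E'
from h import *
def hexang(x):
    a=np.deg2rad(np.arange(0,60,.5)); w=[max(np.ptp(x@np.array([np.cos(t+k*np.pi/3),np.sin(t+k*np.pi/3)])) for k in range(3)) for t in a]
    return np.rad2deg(a[np.argmin(w)]),min(w)
def meas(f):
    p,d,ci=load(f); W=cloud(d,ci).reshape(-1,3)
    W=W[(W[:,0]>.36)&(W[:,0]<.52)&(W[:,1]>.14)&(W[:,1]<.35)]
    for n,z in dict(round=.138,hex=.104,sq=.070,dom=.036).items():
        q=W[abs(W[:,2]-z)<.004]
        if len(q)>20: print(n,len(q),rect(q),'z',np.median(q[:,2]).round(4), hexang(q[:,:2]) if n=='hex' else '')
E
python3 -c "
from meas import *
meas('w1')"
```

```text
round 1658 (array([455.1, 242. ]), array([33.4, 33.7]), 19.7) z 0.139 
hex 1206 (array([448.6, 245.6]), array([48.2, 44.2]), 63.8) z 0.1048 (np.float64(4.0), np.float64(0.04835572910110901))
sq 1318 (array([452.9, 245.8]), array([60. , 60.3]), 86.5) z 0.0709 
dom 5548 (array([424. , 262.8]), array([121.7, 179. ]), 2.1) z 0.0369
```

```bash
python3 -m jog '[{"x":-0.7,"y":-0.5,"z":15,"rx":0,"ry":0,"rz":0,"grip":0.7},{"x":0,"y":0,"z":25,"rx":0,"ry":0,"rz":0,"grip":0.7},{"x":0,"y":0,"z":25,"rx":0,"ry":0,"rz":0,"grip":0.7},{"x":0,"y":0,"z":18,"rx":0,"ry":0,"rz":0,"grip":0.7},{"x":0,"y":0,"z":6,"rx":0,"ry":0,"rz":0,"grip":0.7},{"x":0,"y":0,"z":0,"rx":0,"ry":0,"rz":0,"grip":0.4},{"x":0,"y":0,"z":0,"rx":0,"ry":0,"rz":0,"grip":0},{"x":0,"y":0,"z":0,"rx":0,"ry":0,"rz":0,"grip":0}]' 20 && python3 -m jog '[{"x":0,"y":0,"z":0,"rx":0,"ry":0,"rz":0,"grip":0},{"x":0,"y":0,"z":0,"rx":0,"ry":0,"rz":0,"grip":0},{"x":0,"y":0,"z":-5,"rx":0,"ry":0,"rz":0,"grip":0},{"x":0,"y":0,"z":-10,"rx":0,"ry":0,"rz":0,"grip":0},{"x":0,"y":0,"z":-15,"rx":0,"ry":0,"rz":0,"grip":0},{"x":0,"y":0,"z":-10,"rx":0,"ry":0,"rz":0,"grip":0},{"x":0,"y":0,"z":0,"rx":0,"ry":0,"rz":0,"grip":0}]'; python3 go.py .477 -.243 .15 63.5
```

```text
time: 2.65
tcp_pos: [0.4557, 0.2398, 0.117]
tcp_rot: [0.72, 3.057, 0.001]
ft_force: [-0.7, 0.2, 0.5]
grip_width: 0.0395
finger_force: 0.0
time: 3.52
tcp_pos: [0.4559, 0.2399, 0.1575]
tcp_rot: [0.72, 3.057, 0.002]
ft_force: [-0.0, -0.3, -0.8]
grip_width: 0.034
finger_force: 20.0
t 3.525 tcp [455.9 239.9 157.5] yaw 63.5 j7 0.58 F [-0.  -0.3 -0.8] w 34.0 ff 19.998800978064537
 shift before turn [-234.4 -422.8    7. ]  after turn [-234.4 -422.8    7.5]  turn [0.0016 0.0006 0.    ]
```

```bash
python3 -m jog '[{"x":-8,"y":-14,"z":0,"rx":0,"ry":0,"rz":0,"grip":0},{"x":-15,"y":-27,"z":0,"rx":0,"ry":0,"rz":0,"grip":0},{"x":-22,"y":-40,"z":0,"rx":0,"ry":0,"rz":0,"grip":0},{"x":-22,"y":-40,"z":0,"rx":0,"ry":0,"rz":0,"grip":0},{"x":-22,"y":-40,"z":0,"rx":0,"ry":0,"rz":0,"grip":0},{"x":-22,"y":-40,"z":0,"rx":0,"ry":0,"rz":0,"grip":0},{"x":-22,"y":-40,"z":0,"rx":0,"ry":0,"rz":0,"grip":0},{"x":-22,"y":-40,"z":0,"rx":0,"ry":0,"rz":0,"grip":0}]' && python3 -m jog '[{"x":-22,"y":-40,"z":0,"rx":0,"ry":0,"rz":0,"grip":0},{"x":-22,"y":-40,"z":0,"rx":0,"ry":0,"rz":0,"grip":0},{"x":-20,"y":-36,"z":0,"rx":0,"ry":0,"rz":0,"grip":0},{"x":-10,"y":-17,"z":0,"rx":0,"ry":0,"rz":0,"grip":0},{"x":-5,"y":-8,"z":0,"rx":0,"ry":0,"rz":0,"grip":0},{"x":0,"y":0,"z":0,"rx":0,"ry":0,"rz":0,"grip":0}]' && python3 -c "
from h import *
snap('wrist','w2')" && python3 go.py .477 -.243 .15 63.5
```

```text
time: 4.53
tcp_pos: [0.4678, -0.0834, 0.1562]
tcp_rot: [-0.721, -3.057, 0.0]
ft_force: [0.6, -0.3, -0.6]
grip_width: 0.0338
finger_force: 20.0
time: 5.28
tcp_pos: [0.476, -0.2428, 0.1562]
tcp_rot: [-0.721, -3.057, 0.0]
ft_force: [0.2, 0.1, -0.6]
grip_width: 0.0332
finger_force: 20.0
t 5.325 tcp [ 476.2 -242.1  156.2] yaw 63.5 j7 1.65 F [-0.6  0.3 -0.1] w 33.5 ff 19.998833388090134
 shift before turn [-1.1 -0.4  6.2]  after turn [-1.1 -0.4  6.2]  turn [-0.     -0.0007 -0.    ]
```

View pics/w2.png

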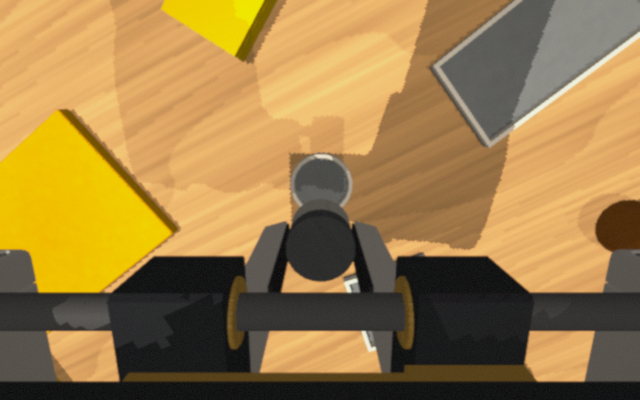

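The tin is held at (322,245), and the round tray is below it at (322,185), in line with where I expected it. Lowering.

```bash
python3 -m jog '[{"x":-1,"y":0,"z":15,"rx":0,"ry":0,"rz":0,"grip":0},{"x":0,"y":0,"z":30,"rx":0,"ry":0,"rz":0,"grip":0},{"x":0,"y":0,"z":35,"rx":0,"ry":0,"rz":0,"grip":0},{"x":0,"y":0,"z":30,"rx":0,"ry":0,"rz":0,"grip":0},{"x":0,"y":0,"z":15,"rx":0,"ry":0,"rz":0,"grip":0},{"x":0,"y":0,"z":8,"rx":0,"ry":0,"rz":0,"grip":0},{"x":0,"y":0,"z":3,"rx":0,"ry":0,"rz":0,"grip":0},{"x":0,"y":0,"z":0,"rx":0,"ry":0,"rz":0,"grip":0}]' && python3 -m jog '[{"x":0,"y":0,"z":1,"rx":0,"ry":0,"rz":0,"grip":0},{"x":0,"y":0,"z":1,"rx":0,"ry":0,"rz":0,"grip":0}]'; python3 go.py .477 -.243 .017 63.5
```

```text
time: 6.32
tcp_pos: [0.4778, -0.243, 0.021]
tcp_rot: [0.72, 3.057, 0.0]
ft_force: [0.5, 0.0, -0.1]
grip_width: 0.0336
finger_force: 20.0
time: 6.58
tcp_pos: [0.4777, -0.243, 0.0188]
tcp_rot: [0.72, 3.057, 0.0]
ft_force: [0.2, -0.1, -1.4]
grip_width: 0.0338
finger_force: 20.0
t 6.575 tcp [ 477.7 -243.    18.8] yaw 63.5 j7 1.8 F [ 0.2 -0.1 -1.4] w 33.8 ff 19.998744428157806
 shift before turn [ 0.6 -0.3  1.8]  after turn [ 0.6 -0.3  1.8]  turn [0.0002 0.0007 0.    ]
```

```bash
python3 -m jog '[{"x":0,"y":0,"z":1,"rx":0,"ry":0,"rz":0,"grip":0},{"x":0,"y":0,"z":0,"rx":0,"ry":0,"rz":0,"grip":0}]';  python3 -m jog '[{"x":0,"y":0,"z":0.5,"rx":0,"ry":0,"rz":0,"grip":0},{"x":0,"y":0,"z":0,"rx":0,"ry":0,"rz":0,"grip":0}]'; python3 go.py .477 -.243 .017 63.5
```

```text
time: 6.82
tcp_pos: [0.4774, -0.2429, 0.0175]
tcp_rot: [-0.72, -3.058, 0.0]
ft_force: [0.6, -0.9, -0.7]
grip_width: 0.0334
finger_force: 20.0
time: 7.08
tcp_pos: [0.4775, -0.243, 0.017]
tcp_rot: [-0.72, -3.058, 0.0]
ft_force: [-0.0, -0.2, 0.1]
grip_width: 0.0334
finger_force: 20.0
t 7.075 tcp [ 477.5 -243.    17. ] yaw 63.5 j7 1.8 F [-0.  -0.2  0.1] w 33.4 ff 19.998690113425255
 shift before turn [ 0.4 -0.2 -0. ]  after turn [ 0.4 -0.2 -0. ]  turn [-0.0001 -0.     -0.0001]
```

```bash
python3 -m jog '[{"x":0,"y":0,"z":0.5,"rx":0,"ry":0,"rz":0,"grip":0},{"x":0,"y":0,"z":0,"rx":0,"ry":0,"rz":0,"grip":0}]';  python3 -m jog '[{"x":0,"y":0,"z":0.5,"rx":0,"ry":0,"rz":0,"grip":0},{"x":0,"y":0,"z":0,"rx":0,"ry":0,"rz":0,"grip":0}]'
```

```text
time: 7.32
tcp_pos: [0.4775, -0.243, 0.0169]
tcp_rot: [0.72, 3.058, 0.0]
ft_force: [-2.3, 1.7, 11.1]
grip_width: 0.0334
finger_force: 20.0
time: 7.58
tcp_pos: [0.4776, -0.243, 0.0168]
tcp_rot: [0.72, 3.058, 0.001]
ft_force: [-6.0, 4.7, 20.7]
grip_width: 0.0338
finger_force: 20.0
```

```bash
python3 -m jog '[{"x":0,"y":0,"z":-0.8,"rx":0,"ry":0,"rz":0,"grip":0},{"x":0,"y":0,"z":0,"rx":0,"ry":0,"rz":0,"grip":0.45},{"x":0,"y":0,"z":0,"rx":0,"ry":0,"rz":0,"grip":0.5},{"x":0,"y":0,"z":0,"rx":0,"ry":0,"rz":0,"grip":0.5},{"x":0,"y":0,"z":-10,"rx":0,"ry":0,"rz":0,"grip":0.5},{"x":0,"y":0,"z":-30,"rx":0,"ry":0,"rz":0,"grip":0.5},{"x":0,"y":0,"z":-40,"rx":0,"ry":0,"rz":0,"grip":1},{"x":0,"y":0,"z":-40,"rx":0,"ry":0,"rz":0,"grip":1}]'; python3 go.py .4545 .2415 .165 63.5
```

```text
time: 8.57
tcp_pos: [0.4772, -0.2431, 0.1385]
tcp_rot: [-0.721, -3.058, 0.0]
ft_force: [0.1, 0.5, -0.0]
grip_width: 0.0639
finger_force: 0.0
t 8.575 tcp [ 477.2 -243.1  138.5] yaw 63.5 j7 1.68 F [ 0.1  0.5 -0. ] w 63.9 ff 0.0
 shift before turn [236.7 423.4 -26.6]  after turn [236.5 423.5 -26.5]  turn [-0.0002 -0.     -0.0003]
```

```bash
python3 -m jog '[{"x":10,"y":18,"z":-8,"rx":0,"ry":0,"rz":0,"grip":1},{"x":22,"y":40,"z":-10,"rx":0,"ry":0,"rz":0,"grip":1},{"x":25,"y":45,"z":-8.5,"rx":0,"ry":0,"rz":0,"grip":1},{"x":25,"y":45,"z":0,"rx":0,"ry":0,"rz":0,"grip":1},{"x":25,"y":45,"z":0,"rx":0,"ry":0,"rz":0,"grip":1},{"x":25,"y":45,"z":0,"rx":0,"ry":0,"rz":0,"grip":1},{"x":25,"y":45,"z":0,"rx":0,"ry":0,"rz":0,"grip":1},{"x":25,"y":45,"z":0,"rx":0,"ry":0,"rz":0,"grip":1}]' && python3 -m jog '[{"x":25,"y":45,"z":0,"rx":0,"ry":0,"rz":0,"grip":1},{"x":19,"y":34,"z":0,"rx":0,"ry":0,"rz":0,"grip":1},{"x":10.5,"y":16,"z":0,"rx":0,"ry":0,"rz":0,"grip":1},{"x":0,"y":0,"z":0,"rx":0,"ry":0,"rz":0,"grip":1}]' && python3 -c "
from meas import *
snap('wrist','w3'); meas('w3'); snap('top','top1')"; python3 go.py .4545 .2415 .165 63.5
```

```text
time: 9.57
tcp_pos: [0.4608, 0.1333, 0.1641]
tcp_rot: [0.72, 3.057, 0.001]
ft_force: [1.9, 0.1, -0.2]
grip_width: 0.0939
finger_force: 0.0
time: 10.07
tcp_pos: [0.4544, 0.2415, 0.1634]
tcp_rot: [0.718, 3.058, -0.0]
ft_force: [-0.0, -0.5, -0.3]
grip_width: 0.094
finger_force: 0.0
hex 3874 (array([453.3, 243.3]), array([48.1, 54.7]), 64.0) z 0.1049 (np.float64(3.5), np.float64(0.048563364811424925))
sq 1737 (array([452.8, 245.7]), array([60.1, 60.2]), 86.6) z 0.071 
dom 6956 (array([424.1, 262.7]), array([121.4, 179.1]), 2.2) z 0.0369 
t 10.175 tcp [454.8 239.7 163.4] yaw 63.4 j7 0.58 F [ 0.4  0.  -0.8] w 93.9 ff 0.0
 shift before turn [ 1.1  1.5 -1.6]  after turn [ 1.1  1.5 -1.6]  turn [-0.0005  0.0002 -0.0013]
```

View pics/w3.png

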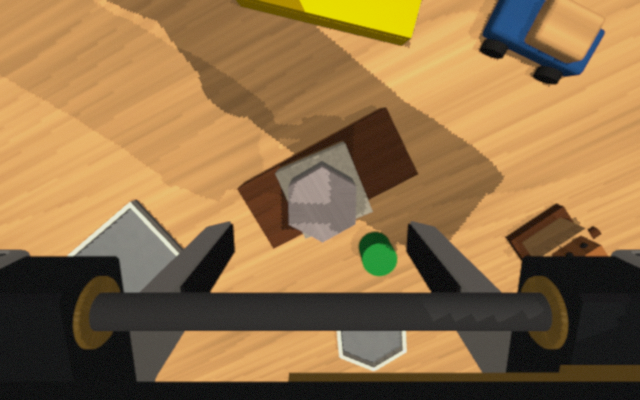

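The hex tin's top is centred between the fingers at (322,202), with its flats facing the pads. The green tin at (378,255) sits well below the fingertips.

```bash
python3 -m jog '[{"x":2,"y":1.2,"z":12,"rx":0,"ry":0,"rz":0,"grip":0.9},{"x":0,"y":0,"z":25,"rx":0,"ry":0,"rz":0,"grip":0.9},{"x":0,"y":0,"z":25,"rx":0,"ry":0,"rz":0,"grip":0.9},{"x":0,"y":0,"z":13,"rx":0,"ry":0,"rz":0,"grip":0.9},{"x":0,"y":0,"z":5,"rx":0,"ry":0,"rz":0,"grip":0.7},{"x":0,"y":0,"z":0,"rx":0,"ry":0,"rz":0,"grip":0.55},{"x":0,"y":0,"z":0,"rx":0,"ry":0,"rz":0,"grip":0.2},{"x":0,"y":0,"z":0,"rx":0,"ry":0,"rz":0,"grip":0.2}]' 20 && python3 -m jog '[{"x":0,"y":0,"z":0,"rx":0,"ry":0,"rz":0,"grip":0.2},{"x":0,"y":0,"z":0,"rx":0,"ry":0,"rz":0,"grip":0.2},{"x":0,"y":0,"z":-5,"rx":0,"ry":0,"rz":0,"grip":0.2},{"x":0,"y":0,"z":-10,"rx":0,"ry":0,"rz":0,"grip":0.2},{"x":0,"y":0,"z":-15,"rx":0,"ry":0,"rz":0,"grip":0.2},{"x":0,"y":0,"z":-10,"rx":0,"ry":0,"rz":0,"grip":0.2},{"x":0,"y":0,"z":0,"rx":0,"ry":0,"rz":0,"grip":0.2}]'; python3 go.py .6325 .213 .123 68.7
python3 - <<'E'
from h import *
p,d,ci=load('top1'); P=cloud(d,ci)
# hex tray & other from top again not needed; wrist view for tray
p,d,ci=load('w1'); W=cloud(d,ci); g=grey(p,70); m=g&(abs(W[...,0]-.632)<.06)&(abs(W[...,1]-.213)<.06)&(W[...,2]<.02); q=W[m]; print('hextray wrist',len(q),rect(q))
m=g&(abs(W[...,0]-.452)<.08)&(abs(W[...,1]+.012)<.13)&(W[...,2]<.02); print(rect(W[m]) if m.sum()>5 else 0)
E
```

```text
time: 11.18
tcp_pos: [0.4536, 0.2433, 0.0838]
tcp_rot: [0.72, 3.057, 0.001]
ft_force: [-0.2, -1.1, 0.8]
grip_width: 0.0484
finger_force: 1.1
time: 12.05
tcp_pos: [0.4538, 0.2435, 0.1243]
tcp_rot: [0.72, 3.057, 0.002]
ft_force: [0.1, 0.1, -2.1]
grip_width: 0.048
finger_force: 20.0
t 12.05 tcp [453.8 243.5 124.3] yaw 63.5 j7 0.6 F [ 0.1  0.1 -2.1] w 48.0 ff 19.984927028417587
 shift before turn [-173.5   52.5    1.5]  after turn [-177.6   36.5    1.3]  turn [ 0.0016  0.0007 -0.0907]
hextray wrist 787 (array([636.8, 214.5]), array([65.8, 90.5]), 53.7)
(array([438. ,  12.1]), array([ 79.8, 127.1]), 12.1)
```

```bash
python3 -m jog '[{"x":-14,"y":4,"z":0,"rx":0,"ry":0,"rz":0,"grip":0.2},{"x":-30,"y":9,"z":0,"rx":0,"ry":0,"rz":0,"grip":0.2},{"x":-40,"y":12,"z":0,"rx":0,"ry":0,"rz":0,"grip":0.2},{"x":-40,"y":12,"z":0,"rx":0,"ry":0,"rz":0,"grip":0.2},{"x":-30,"y":9,"z":0,"rx":0,"ry":0,"rz":0,"grip":0.2},{"x":-15,"y":5,"z":0,"rx":0,"ry":0,"rz":0,"grip":0.2},{"x":-4.5,"y":1.5,"z":0,"rx":0,"ry":0,"rz":-0.09,"grip":0.2},{"x":0,"y":0,"z":0,"rx":0,"ry":0,"rz":0,"grip":0.2}]' && python3 -c "
from h import *
snap('wrist','w4')
p,d,ci=load('w4'); W=cloud(d,ci); g=grey(p,70); m=g&(abs(W[...,0]-.632)<.06)&(abs(W[...,1]-.213)<.06)&(W[...,2]<.02)&(W[...,2]>.008); q=W[m]; print('rim',len(q),rect(q),q.min(0),q.max(0))
" ; python3 go.py .6325 .213 .117 68.7
```

```text
time: 13.05
tcp_pos: [0.632, 0.2123, 0.1227]
tcp_rot: [-0.583, -3.086, 0.001]
ft_force: [-0.2, 0.4, -0.8]
grip_width: 0.048
finger_force: 20.0
rim 873 (array([619.8, 220.7]), array([75.9, 56.6]), 63.3) [0.59243914 0.17683779 0.00803029] [0.66214029 0.25593876 0.01484998]
t 13.1 tcp [631.7 212.5 122.8] yaw 68.5 j7 0.92 F [ 0.6  0.3 -0.2] w 47.5 ff 19.984669983386993
 shift before turn [-0.6  0.7  5.8]  after turn [-0.6  0.7  5.8]  turn [-0.0004 -0.0007 -0.0027]
```

View pics/w4.png

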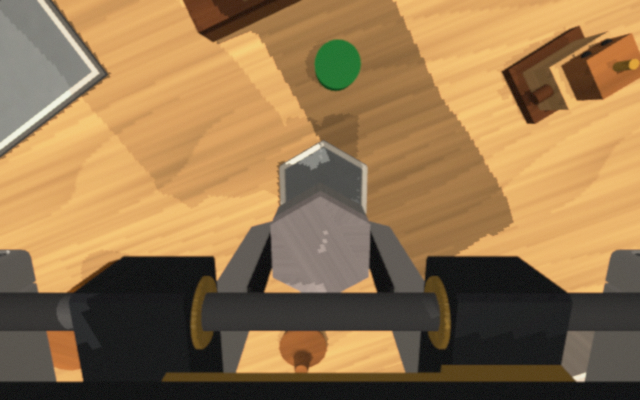

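The hex tin is held at (320,243), aligned with the tray below at (322,180), and the green tin at (337,65) is clear. Lowering.

```bash
python3 -m jog '[{"x":-0.6,"y":1.5,"z":15,"rx":0,"ry":0,"rz":0,"grip":0.2},{"x":0,"y":0,"z":30,"rx":0,"ry":0,"rz":0,"grip":0.2},{"x":0,"y":0,"z":30,"rx":0,"ry":0,"rz":0,"grip":0.2},{"x":0,"y":0,"z":17,"rx":0,"ry":0,"rz":0,"grip":0.2},{"x":0,"y":0,"z":8,"rx":0,"ry":0,"rz":0,"grip":0.2},{"x":0,"y":0,"z":3,"rx":0,"ry":0,"rz":0,"grip":0.2},{"x":0,"y":0,"z":1,"rx":0,"ry":0,"rz":0,"grip":0.2},{"x":0,"y":0,"z":0,"rx":0,"ry":0,"rz":0,"grip":0.2}]'; python3 -m jog '[{"x":0,"y":0,"z":0.6,"rx":0,"ry":0,"rz":0,"grip":0.2},{"x":0,"y":0,"z":0,"rx":0,"ry":0,"rz":0,"grip":0.2}]'; python3 go.py .6325 .214 .017 68.7
```

```text
time: 14.1
tcp_pos: [0.6335, 0.214, 0.0199]
tcp_rot: [0.582, 3.086, 0.001]
ft_force: [-0.5, -0.1, -0.8]
grip_width: 0.0477
finger_force: 20.0
time: 14.35
tcp_pos: [0.6332, 0.2139, 0.0189]
tcp_rot: [0.582, 3.087, 0.0]
ft_force: [-0.5, 0.5, -0.9]
grip_width: 0.0478
finger_force: 20.0
t 14.35 tcp [633.2 213.9  18.9] yaw 68.7 j7 0.96 F [-0.5  0.5 -0.9] w 47.8 ff 19.98492032289505
 shift before turn [ 0.7 -0.1  1.8]  after turn [ 0.7 -0.1  1.9]  turn [ 0.0001  0.0001 -0.0008]
```

```bash
python3 -m jog '[{"x":0,"y":0,"z":0.7,"rx":0,"ry":0,"rz":0,"grip":0.2},{"x":0,"y":0,"z":0,"rx":0,"ry":0,"rz":0,"grip":0.2}]'; python3 -m jog '[{"x":0,"y":0,"z":0.5,"rx":0,"ry":0,"rz":0,"grip":0.2},{"x":0,"y":0,"z":0,"rx":0,"ry":0,"rz":0,"grip":0.2}]';python3 -m jog '[{"x":0,"y":0,"z":0.4,"rx":0,"ry":0,"rz":0,"grip":0.2},{"x":0,"y":0,"z":0,"rx":0,"ry":0,"rz":0,"grip":0.2}]'
```

```text
time: 14.6
tcp_pos: [0.633, 0.2138, 0.0179]
tcp_rot: [-0.582, -3.087, 0.0]
ft_force: [0.5, -0.7, -0.9]
grip_width: 0.048
finger_force: 20.0
time: 14.85
tcp_pos: [0.6331, 0.2138, 0.0179]
tcp_rot: [-0.582, -3.087, -0.0]
ft_force: [-2.7, -0.9, 6.7]
grip_width: 0.048
finger_force: 20.0
time: 15.1
tcp_pos: [0.6331, 0.2138, 0.0179]
tcp_rot: [-0.582, -3.087, -0.0]
ft_force: [-4.8, -1.9, 11.7]
grip_width: 0.0477
finger_force: 20.0
```

```bash
python3 -m jog '[{"x":0,"y":0,"z":-0.7,"rx":0,"ry":0,"rz":0,"grip":0.2},{"x":0,"y":0,"z":0,"rx":0,"ry":0,"rz":0,"grip":0.6},{"x":0,"y":0,"z":0,"rx":0,"ry":0,"rz":0,"grip":0.65},{"x":0,"y":0,"z":0,"rx":0,"ry":0,"rz":0,"grip":0.65},{"x":0,"y":0,"z":-10,"rx":0,"ry":0,"rz":0,"grip":0.65},{"x":0,"y":0,"z":-30,"rx":0,"ry":0,"rz":0,"grip":0.65},{"x":0,"y":0,"z":-40,"rx":0,"ry":0,"rz":0,"grip":1},{"x":0,"y":0,"z":-32,"rx":0,"ry":0,"rz":0,"grip":1}]'; python3 go.py .453 .2445 .13 86.7
```

```text
time: 16.1
tcp_pos: [0.6334, 0.2138, 0.1321]
tcp_rot: [0.582, 3.086, 0.001]
ft_force: [0.2, -0.3, 0.1]
grip_width: 0.0776
finger_force: 0.0
t 16.1 tcp [633.4 213.8 132.1] yaw 68.6 j7 0.92 F [ 0.2 -0.3  0.1] w 77.6 ff 0.0
 shift before turn [179.2 -37.2   1.9]  after turn [181.9  20.2   2.1]  turn [ 0.0007  0.001  -0.3152]
```

```bash
python3 -m jog '[{"x":15,"y":-3,"z":0,"rx":0,"ry":0,"rz":0,"grip":1},{"x":35,"y":-7.2,"z":0,"rx":0,"ry":0,"rz":0,"grip":1},{"x":45,"y":-9.5,"z":0,"rx":0,"ry":0,"rz":0,"grip":1},{"x":45,"y":-9.5,"z":0,"rx":0,"ry":0,"rz":0,"grip":1},{"x":28,"y":-6,"z":0,"rx":0,"ry":0,"rz":0,"grip":1},{"x":11.2,"y":-2,"z":0,"rx":0,"ry":0,"rz":-0.155,"grip":1},{"x":0,"y":0,"z":0,"rx":0,"ry":0,"rz":-0.16,"grip":1},{"x":0,"y":0,"z":0,"rx":0,"ry":0,"rz":0,"grip":1}]';python3 -c "
from meas import *
snap('wrist','w5'); meas('w5'); snap('top','top2')"; python3 go.py .453 .2445 .13 86.7
```

```text
time: 17.1
tcp_pos: [0.452, 0.2443, 0.1296]
tcp_rot: [-0.091, -3.14, 0.0]
ft_force: [-0.4, -0.3, -0.6]
grip_width: 0.0939
finger_force: 0.0
round 452 (array([451.5, 243.9]), array([116.8,  18.2]), 86.6) z 0.1384 
sq 6968 (array([452.8, 245.7]), array([60.1, 60.6]), 86.7) z 0.071 
dom 8587 (array([442.8, 269.5]), array([104.9, 206.2]), 19.6) z 0.0369 
t 17.2 tcp [452.4 244.2 129.6] yaw 86.5 j7 0.97 F [-0.4 -0.2 -0. ] w 93.9 ff 0.0
 shift before turn [-0.6  0.4 -0.4]  after turn [-0.6  0.4 -0.4]  turn [-0.0002 -0.0004 -0.0041]
```

View pics/w5.png

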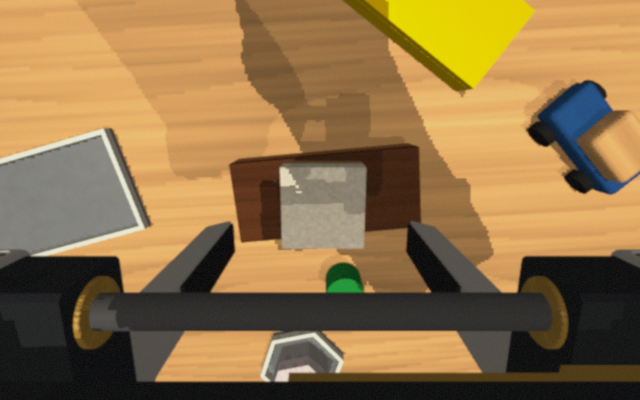

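The square box's lid is centred at (323,205) between the fingers and square to them. The hex tin sits in its tray at bottom (300,360).

```bash
python3 -m jog '[{"x":-0.6,"y":0.8,"z":12,"rx":0,"ry":0,"rz":0,"grip":1},{"x":0,"y":0,"z":25,"rx":0,"ry":0,"rz":0,"grip":1},{"x":0,"y":0,"z":25,"rx":0,"ry":0,"rz":0,"grip":1},{"x":0,"y":0,"z":13.5,"rx":0,"ry":0,"rz":0,"grip":1},{"x":0,"y":0,"z":5,"rx":0,"ry":0,"rz":0,"grip":0.8},{"x":0,"y":0,"z":0,"rx":0,"ry":0,"rz":0,"grip":0.68},{"x":0,"y":0,"z":0,"rx":0,"ry":0,"rz":0,"grip":0.4},{"x":0,"y":0,"z":0,"rx":0,"ry":0,"rz":0,"grip":0.4}]' 25 && python3 -m jog '[{"x":0,"y":0,"z":0,"rx":0,"ry":0,"rz":0,"grip":0.4},{"x":0,"y":0,"z":0,"rx":0,"ry":0,"rz":0,"grip":0.4},{"x":0,"y":0,"z":-5,"rx":0,"ry":0,"rz":0,"grip":0.4},{"x":0,"y":0,"z":-10,"rx":0,"ry":0,"rz":0,"grip":0.4},{"x":0,"y":0,"z":-20,"rx":0,"ry":0,"rz":0,"grip":0.4},{"x":0,"y":0,"z":-30,"rx":0,"ry":0,"rz":0,"grip":0.4},{"x":0,"y":0,"z":-12,"rx":0,"ry":0,"rz":0,"grip":0.4},{"x":0,"y":0,"z":0,"rx":0,"ry":0,"rz":0,"grip":0.4}]'; python3 go.py .6255 -.231 .125 82.1
```

```text
time: 18.2
tcp_pos: [0.4537, 0.2455, 0.0499]
tcp_rot: [0.091, 3.139, 0.001]
ft_force: [0.1, -0.7, 3.4]
grip_width: 0.0596
finger_force: 25.0
time: 19.2
tcp_pos: [0.4536, 0.2455, 0.1268]
tcp_rot: [0.09, 3.139, 0.002]
ft_force: [0.5, 0.4, -2.7]
grip_width: 0.0599
finger_force: 25.0
t 19.2 tcp [453.6 245.5 126.8] yaw 86.7 j7 0.97 F [ 0.5  0.4 -2.7] w 59.9 ff 24.99975813087076
 shift before turn [-199.  -465.8    1.6]  after turn [-235.8 -448.3    1.8]  turn [0.0011 0.001  0.0804]
```

```bash
python3 -m jog '[{"x":-5,"y":-12,"z":0,"rx":0,"ry":0,"rz":0,"grip":0.4},{"x":-12,"y":-28,"z":0,"rx":0,"ry":0,"rz":0,"grip":0.4},{"x":-17,"y":-40,"z":0,"rx":0,"ry":0,"rz":0,"grip":0.4},{"x":-19,"y":-44,"z":0,"rx":0,"ry":0,"rz":0,"grip":0.4},{"x":-19,"y":-44,"z":0,"rx":0,"ry":0,"rz":0,"grip":0.4},{"x":-19,"y":-44,"z":0,"rx":0,"ry":0,"rz":0,"grip":0.4},{"x":-19,"y":-44,"z":0,"rx":0,"ry":0,"rz":0,"grip":0.4},{"x":-19,"y":-44,"z":0,"rx":0,"ry":0,"rz":0,"grip":0.4}]' && python3 -m jog '[{"x":-19,"y":-44,"z":0,"rx":0,"ry":0,"rz":0,"grip":0.4},{"x":-19,"y":-44,"z":0,"rx":0,"ry":0,"rz":0,"grip":0.4},{"x":-17,"y":-40,"z":0,"rx":0,"ry":0,"rz":0,"grip":0.4},{"x":-10,"y":-26,"z":0,"rx":0,"ry":0,"rz":0,"grip":0.4},{"x":-5,"y":-12,"z":0,"rx":0,"ry":0,"rz":0.08,"grip":0.4},{"x":0,"y":0,"z":0,"rx":0,"ry":0,"rz":0,"grip":0.4}]' && python3 -c "
from h import *
snap('wrist','w6')" && python3 go.py .6255 -.231 .125 82.1
```

```text
time: 20.2
tcp_pos: [0.5644, -0.0643, 0.1252]
tcp_rot: [-0.091, -3.139, 0.001]
ft_force: [0.4, 0.0, -2.2]
grip_width: 0.0601
finger_force: 25.0
time: 20.95
tcp_pos: [0.624, -0.2333, 0.1249]
tcp_rot: [-0.219, -3.132, 0.001]
ft_force: [0.3, 1.3, -2.2]
grip_width: 0.0601
finger_force: 25.0
t 21.0 tcp [ 624.2 -232.1  125.1] yaw 82.2 j7 1.9 F [-0.1 -0.2 -1.6] w 59.5 ff 24.999945173040032
 shift before turn [-1.2  1.3  0.1]  after turn [-1.2  1.3  0.1]  turn [-0.0004 -0.0019  0.001 ]
```

View pics/w6.png

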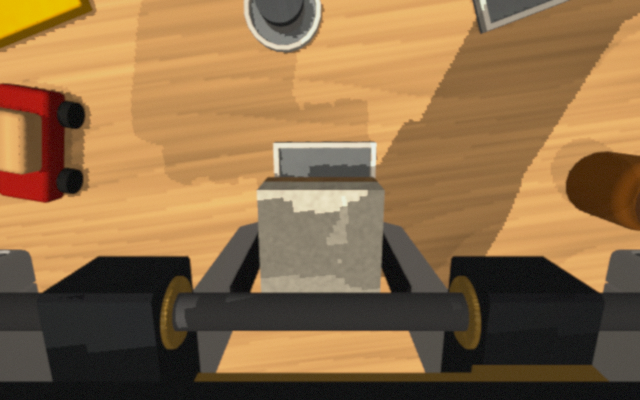

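The box at (320,240) is square to the tray at (325,160), and the tray is 2–4 mm to the right. The round tin sits inside its tray at (283,10). Correcting and lowering.

```bash
python3 -m jog '[{"x":-1.2,"y":2.5,"z":15,"rx":0,"ry":0,"rz":0,"grip":0.4},{"x":0,"y":0,"z":30,"rx":0,"ry":0,"rz":0,"grip":0.4},{"x":0,"y":0,"z":30,"rx":0,"ry":0,"rz":0,"grip":0.4},{"x":0,"y":0,"z":18,"rx":0,"ry":0,"rz":0,"grip":0.4},{"x":0,"y":0,"z":8,"rx":0,"ry":0,"rz":0,"grip":0.4},{"x":0,"y":0,"z":3,"rx":0,"ry":0,"rz":0,"grip":0.4},{"x":0,"y":0,"z":1,"rx":0,"ry":0,"rz":0,"grip":0.4},{"x":0,"y":0,"z":0,"rx":0,"ry":0,"rz":0,"grip":0.4}]'; python3 -m jog '[{"x":0,"y":0,"z":1,"rx":0,"ry":0,"rz":0,"grip":0.4},{"x":0,"y":0,"z":0,"rx":0,"ry":0,"rz":0,"grip":0.4}]'; python3 -m jog '[{"x":0,"y":0,"z":0.7,"rx":0,"ry":0,"rz":0,"grip":0.4},{"x":0,"y":0,"z":0,"rx":0,"ry":0,"rz":0,"grip":0.4}]'
```

```text
time: 22.0
tcp_pos: [0.6271, -0.2293, 0.022]
tcp_rot: [0.216, 3.133, -0.0]
ft_force: [0.2, -0.5, -1.7]
grip_width: 0.0597
finger_force: 25.0
time: 22.25
tcp_pos: [0.6268, -0.2292, 0.0205]
tcp_rot: [0.216, 3.134, -0.0]
ft_force: [-0.1, -0.3, -2.0]
grip_width: 0.0598
finger_force: 25.0
time: 22.5
tcp_pos: [0.6267, -0.2292, 0.0195]
tcp_rot: [-0.216, -3.134, 0.0]
ft_force: [-0.5, -0.6, -1.0]
grip_width: 0.0599
finger_force: 25.0
```

```bash
python3 -m jog '[{"x":0,"y":0,"z":0.8,"rx":0,"ry":0,"rz":0,"grip":0.4},{"x":0,"y":0,"z":0,"rx":0,"ry":0,"rz":0,"grip":0.4}]'; python3 -m jog '[{"x":0,"y":0,"z":0.5,"rx":0,"ry":0,"rz":0,"grip":0.4},{"x":0,"y":0,"z":0,"rx":0,"ry":0,"rz":0,"grip":0.4}]'; python3 -m jog '[{"x":0,"y":0,"z":0.4,"rx":0,"ry":0,"rz":0,"grip":0.4},{"x":0,"y":0,"z":0,"rx":0,"ry":0,"rz":0,"grip":0.4}]'
```

```text
time: 22.75
tcp_pos: [0.6266, -0.2291, 0.0187]
tcp_rot: [-0.216, -3.134, -0.0]
ft_force: [0.7, -0.3, -2.2]
grip_width: 0.0595
finger_force: 25.0
time: 23.0
tcp_pos: [0.6267, -0.2292, 0.0183]
tcp_rot: [-0.216, -3.134, 0.0]
ft_force: [0.2, -0.0, -2.0]
grip_width: 0.0597
finger_force: 25.0
time: 23.25
tcp_pos: [0.6267, -0.2292, 0.018]
tcp_rot: [0.216, 3.134, -0.0]
ft_force: [-1.0, -0.0, -0.6]
grip_width: 0.0601
finger_force: 25.0
```

```bash
python3 -m jog '[{"x":0,"y":0,"z":0.4,"rx":0,"ry":0,"rz":0,"grip":0.4},{"x":0,"y":0,"z":0,"rx":0,"ry":0,"rz":0,"grip":0.4}]'; python3 -m jog '[{"x":0,"y":0,"z":0.3,"rx":0,"ry":0,"rz":0,"grip":0.4},{"x":0,"y":0,"z":0,"rx":0,"ry":0,"rz":0,"grip":0.4}]'
```

```text
time: 23.5
tcp_pos: [0.6267, -0.2293, 0.0179]
tcp_rot: [0.216, 3.134, 0.0]
ft_force: [-3.2, 2.1, 7.6]
grip_width: 0.0599
finger_force: 25.0
time: 23.75
tcp_pos: [0.6267, -0.2292, 0.0179]
tcp_rot: [0.216, 3.134, 0.0]
ft_force: [-5.0, 1.9, 11.7]
grip_width: 0.0597
finger_force: 25.0
```

```bash
python3 -m jog '[{"x":0,"y":0,"z":-0.6,"rx":0,"ry":0,"rz":0,"grip":0.4},{"x":0,"y":0,"z":0,"rx":0,"ry":0,"rz":0,"grip":0.7},{"x":0,"y":0,"z":0,"rx":0,"ry":0,"rz":0,"grip":0.8},{"x":0,"y":0,"z":0,"rx":0,"ry":0,"rz":0,"grip":0.8},{"x":0,"y":0,"z":-10,"rx":0,"ry":0,"rz":0,"grip":0.8},{"x":0,"y":0,"z":-30,"rx":0,"ry":0,"rz":0,"grip":0.8},{"x":0,"y":0,"z":-40,"rx":0,"ry":0,"rz":0,"grip":0.9},{"x":0,"y":0,"z":-27,"rx":0,"ry":0,"rz":0,"grip":0.9}]'; python3 go.py .452 .247 .125 1.3
```

```text
time: 24.75
tcp_pos: [0.6272, -0.2296, 0.1273]
tcp_rot: [0.216, 3.132, -0.001]
ft_force: [-0.5, 0.6, -0.0]
grip_width: 0.0844
finger_force: 0.0
t 24.75 tcp [ 627.2 -229.6  127.3] yaw 82.1 j7 1.89 F [-0.5  0.6 -0. ] w 84.4 ff 0.0
 shift before turn [239.  448.    1.8]  after turn [ 480.4 -164.3    2.3]  turn [1.0000e-03 1.7000e-03 1.4102e+00]
```

```bash
python3 -m jog '[{"x":10,"y":19,"z":0,"rx":0,"ry":0,"rz":0,"grip":0.9},{"x":20,"y":37,"z":0,"rx":0,"ry":0,"rz":0,"grip":0.9},{"x":24,"y":45,"z":0,"rx":0,"ry":0,"rz":0,"grip":0.9},{"x":24,"y":45,"z":0,"rx":0,"ry":0,"rz":0,"grip":0.9},{"x":24,"y":45,"z":0,"rx":0,"ry":0,"rz":0,"grip":0.9},{"x":24,"y":45,"z":0,"rx":0,"ry":0,"rz":0,"grip":0.9},{"x":24,"y":45,"z":0,"rx":0,"ry":0,"rz":0,"grip":0.9},{"x":24,"y":45,"z":0,"rx":0,"ry":0,"rz":0,"grip":0.9}]' && python3 -m jog '[{"x":24,"y":45,"z":0,"rx":0,"ry":0,"rz":0,"grip":0.9},{"x":22,"y":42,"z":0,"rx":0,"ry":0,"rz":0,"grip":0.9},{"x":13,"y":23,"z":0,"rx":0,"ry":0,"rz":0,"grip":0.9},{"x":6,"y":12,"z":0,"rx":0,"ry":0,"rz":0.13,"grip":0.9},{"x":0,"y":0,"z":0,"rx":0,"ry":0,"rz":0.16,"grip":0.9},{"x":0,"y":0,"z":0,"rx":0,"ry":0,"rz":0.16,"grip":0.9},{"x":0,"y":0,"z":0,"rx":0,"ry":0,"rz":0.16,"grip":0.9},{"x":0,"y":0,"z":0,"rx":0,"ry":0,"rz":0.16,"grip":0.9}]' && python3 -m jog '[{"x":0,"y":0,"z":0,"rx":0,"ry":0,"rz":0.16,"grip":0.9},{"x":0,"y":0,"z":0,"rx":0,"ry":0,"rz":0.16,"grip":0.9},{"x":0,"y":0,"z":0,"rx":0,"ry":0,"rz":0.16,"grip":0.9},{"x":0,"y":0,"z":0,"rx":0,"ry":0,"rz":0.16,"grip":0.9},{"x":0,"y":0,"z":0,"rx":0,"ry":0,"rz":0,"grip":0.9}]'; python3 -c "
from h import *
snap('wrist','w7'); p,d,ci=load('w7'); W=cloud(d,ci).reshape(-1,3)
W=W[(W[:,0]>.36)&(W[:,0]<.512)&(W[:,1]>.14)&(W[:,1]<.35)&(abs(W[:,2]-.036)<.004)]; print(len(W),rect(W))
p,d,ci=snap('top','top3'); W=cloud(d,ci)[180:235,205:290].reshape(-1,3); q=W[(abs(W[:,2]-.036)<.004)&(W[:,0]<.51)]; print(rect(q))"; python3 go.py .452 .247 .125 1.3
```

```text
time: 25.75
tcp_pos: [0.4973, 0.1196, 0.1244]
tcp_rot: [-0.215, -3.134, 0.0]
ft_force: [0.2, -0.3, 0.1]
grip_width: 0.0847
finger_force: 0.0
time: 26.75
tcp_pos: [0.4502, 0.2475, 0.1243]
tcp_rot: [-1.383, -2.82, 0.001]
ft_force: [-0.2, -0.4, 1.4]
grip_width: 0.0849
finger_force: 0.0
time: 27.38
tcp_pos: [0.4504, 0.2476, 0.1243]
tcp_rot: [-2.194, -2.249, 0.001]
ft_force: [-0.1, 0.4, 0.5]
grip_width: 0.0844
finger_force: 0.0
15477 (array([423.8, 262.2]), array([121.9, 179.5]), 1.9)
(array([453.9, 200.8]), array([63.1, 57.9]), 1.4)
t 27.475 tcp [450.7 247.6 124.5] yaw 1.6 j7 -0.39 F [ 0.5  0.3 -0.8] w 84.6 ff 0.0
 shift before turn [-0.6  1.3 -0.5]  after turn [-0.6  1.3 -0.5]  turn [-0.0006  0.0002  0.0051]
```

View pics/w7.png

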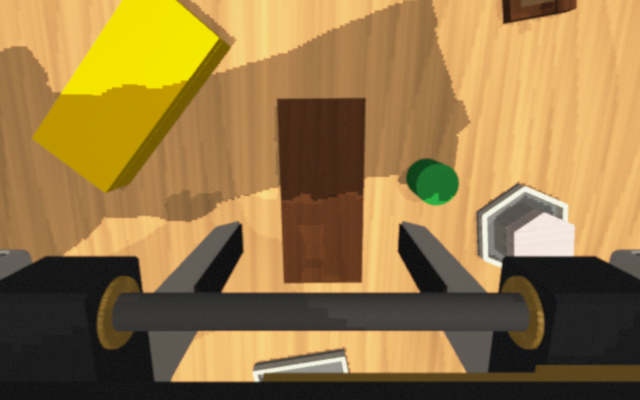

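The domino box is centred at (321,190) between the fingers, which are parallel to it. The green tin at (433,182) lies beyond the right finger's travel.

```bash
python3 -m jog '[{"x":-0.6,"y":1.3,"z":15,"rx":0,"ry":0,"rz":0,"grip":0.88},{"x":0,"y":0,"z":30,"rx":0,"ry":0,"rz":0,"grip":0.88},{"x":0,"y":0,"z":30,"rx":0,"ry":0,"rz":0,"grip":0.88},{"x":0,"y":0,"z":20,"rx":0,"ry":0,"rz":0,"grip":0.88},{"x":0,"y":0,"z":10,"rx":0,"ry":0,"rz":0,"grip":0.88},{"x":0,"y":0,"z":5,"rx":0,"ry":0,"rz":0,"grip":0.75},{"x":0,"y":0,"z":0,"rx":0,"ry":0,"rz":0,"grip":0.5},{"x":0,"y":0,"z":0,"rx":0,"ry":0,"rz":0,"grip":0.5}]' 40 && python3 -m jog '[{"x":0,"y":0,"z":0,"rx":0,"ry":0,"rz":0,"grip":0.5},{"x":0,"y":0,"z":0,"rx":0,"ry":0,"rz":0,"grip":0.5},{"x":0,"y":0,"z":-5,"rx":0,"ry":0,"rz":0,"grip":0.5},{"x":0,"y":0,"z":-10,"rx":0,"ry":0,"rz":0,"grip":0.5},{"x":0,"y":0,"z":-20,"rx":0,"ry":0,"rz":0,"grip":0.5},{"x":0,"y":0,"z":-30,"rx":0,"ry":0,"rz":0,"grip":0.5},{"x":0,"y":0,"z":-20,"rx":0,"ry":0,"rz":0,"grip":0.5},{"x":0,"y":0,"z":0,"rx":0,"ry":0,"rz":0,"grip":0.5}]'; python3 go.py .4522 -.012 .1 11.9
```

```text
time: 28.48
tcp_pos: [0.4529, 0.247, 0.0152]
tcp_rot: [-2.195, -2.247, -0.001]
ft_force: [-1.1, -0.9, -2.0]
grip_width: 0.0656
finger_force: 40.0
time: 29.48
tcp_pos: [0.4534, 0.2475, 0.1013]
tcp_rot: [-2.195, -2.247, -0.005]
ft_force: [-0.9, 0.3, -3.0]
grip_width: 0.0659
finger_force: 40.0
t 29.475 tcp [453.4 247.5 101.3] yaw 1.3 j7 -0.36 F [-0.9  0.3 -3. ] w 65.9 ff 39.97743934392929
 shift before turn [-259.4   -7.3    0.7]  after turn [-253.7  -54.7    1.3]  turn [ 0.0022 -0.0021 -0.1843]
```

```bash
python3 -m jog '[{"x":-14,"y":0,"z":0,"rx":0,"ry":0,"rz":0,"grip":0.5},{"x":-30,"y":-1,"z":0,"rx":0,"ry":0,"rz":0,"grip":0.5},{"x":-44,"y":-1,"z":0,"rx":0,"ry":0,"rz":0,"grip":0.5},{"x":-44,"y":-1,"z":0,"rx":0,"ry":0,"rz":0,"grip":0.5},{"x":-44,"y":-1,"z":0,"rx":0,"ry":0,"rz":0,"grip":0.5},{"x":-43,"y":-2,"z":0,"rx":0,"ry":0,"rz":0,"grip":0.5},{"x":-28,"y":-1,"z":0,"rx":0,"ry":0,"rz":0,"grip":0.5},{"x":-12.4,"y":-0.3,"z":0,"rx":0,"ry":0,"rz":-0.06,"grip":0.5}]' && python3 -m jog '[{"x":0,"y":0,"z":0,"rx":0,"ry":0,"rz":-0.06,"grip":0.5},{"x":0,"y":0,"z":0,"rx":0,"ry":0,"rz":-0.064,"grip":0.5},{"x":0,"y":0,"z":0,"rx":0,"ry":0,"rz":0,"grip":0.5}]' && python3 -c "
from h import *
snap('wrist','w8')" && python3 go.py .4522 -.012 .1 11.9
```

```text
time: 30.48
tcp_pos: [0.4502, -0.0154, 0.099]
tcp_rot: [-2.129, -2.31, 0.003]
ft_force: [0.6, 0.5, -3.2]
grip_width: 0.0655
finger_force: 40.0
time: 30.85
tcp_pos: [0.4505, -0.0136, 0.0991]
tcp_rot: [-1.981, -2.437, 0.002]
ft_force: [0.4, 0.2, -3.0]
grip_width: 0.0656
finger_force: 40.0
t 30.9 tcp [450.7 -13.5  99.2] yaw 11.8 j7 0.3 F [-1.2 -0.5 -2. ] w 65.7 ff 39.97718721628189
 shift before turn [ 1.1  1.8 -0.8]  after turn [ 1.1  1.8 -0.8]  turn [-0.0012  0.0002 -0.0026]
```

View pics/w8.png

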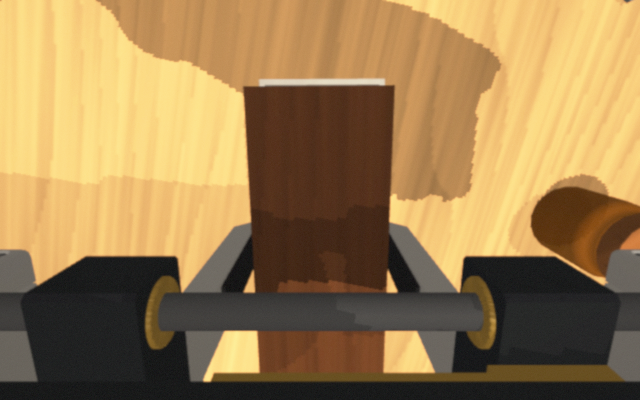

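The domino box's far end at (319,86) is nearly centred on the tray rim at (322,82), and the two are parallel. I'll apply the ~1–2 mm correction and lower.

```bash
python3 -m jog '[{"x":1.1,"y":1.8,"z":10,"rx":0,"ry":0,"rz":0,"grip":0.5},{"x":0,"y":0,"z":22,"rx":0,"ry":0,"rz":0,"grip":0.5},{"x":0,"y":0,"z":22,"rx":0,"ry":0,"rz":0,"grip":0.5},{"x":0,"y":0,"z":13,"rx":0,"ry":0,"rz":0,"grip":0.5},{"x":0,"y":0,"z":7,"rx":0,"ry":0,"rz":0,"grip":0.5},{"x":0,"y":0,"z":2,"rx":0,"ry":0,"rz":0,"grip":0.5},{"x":0,"y":0,"z":1,"rx":0,"ry":0,"rz":0,"grip":0.5},{"x":0,"y":0,"z":0,"rx":0,"ry":0,"rz":0,"grip":0.5}]'; python3 -m jog '[{"x":0,"y":0,"z":0.8,"rx":0,"ry":0,"rz":0,"grip":0.5},{"x":0,"y":0,"z":0,"rx":0,"ry":0,"rz":0,"grip":0.5}]'; python3 -m jog '[{"x":0,"y":0,"z":0.5,"rx":0,"ry":0,"rz":0,"grip":0.5},{"x":0,"y":0,"z":0,"rx":0,"ry":0,"rz":0,"grip":0.5}]'
```

```text
time: 31.9
tcp_pos: [0.4532, -0.0112, 0.0231]
tcp_rot: [1.98, 2.439, 0.001]
ft_force: [-0.2, -0.0, -3.1]
grip_width: 0.0657
finger_force: 40.0
time: 32.15
tcp_pos: [0.4531, -0.0112, 0.0221]
tcp_rot: [1.98, 2.439, 0.0]
ft_force: [0.2, 1.0, -1.6]
grip_width: 0.0657
finger_force: 40.0
time: 32.4
tcp_pos: [0.4529, -0.0113, 0.0215]
tcp_rot: [-1.98, -2.439, 0.0]
ft_force: [-0.3, 0.2, -2.4]
grip_width: 0.0654
finger_force: 40.0
```

```bash
python3 -m jog '[{"x":0,"y":0,"z":1,"rx":0,"ry":0,"rz":0,"grip":0.5},{"x":0,"y":0,"z":0,"rx":0,"ry":0,"rz":0,"grip":0.5}]'; python3 -m jog '[{"x":0,"y":0,"z":0.6,"rx":0,"ry":0,"rz":0,"grip":0.5},{"x":0,"y":0,"z":0,"rx":0,"ry":0,"rz":0,"grip":0.5}]'; python3 -m jog '[{"x":0,"y":0,"z":0.4,"rx":0,"ry":0,"rz":0,"grip":0.5},{"x":0,"y":0,"z":0,"rx":0,"ry":0,"rz":0,"grip":0.5}]'
```

```text
time: 32.65
tcp_pos: [0.4529, -0.0113, 0.0204]
tcp_rot: [-1.98, -2.439, 0.0]
ft_force: [-0.4, 0.6, -1.7]
grip_width: 0.0657
finger_force: 40.0
time: 32.9
tcp_pos: [0.453, -0.0113, 0.0198]
tcp_rot: [-1.98, -2.439, 0.0]
ft_force: [0.4, -1.0, -2.5]
grip_width: 0.0656
finger_force: 40.0
time: 33.15
tcp_pos: [0.4529, -0.0113, 0.0195]
tcp_rot: [-1.98, -2.439, 0.0]
ft_force: [0.3, 0.6, -2.2]
grip_width: 0.0659
finger_force: 40.0
```

```bash
python3 -m jog '[{"x":0,"y":0,"z":0.4,"rx":0,"ry":0,"rz":0,"grip":0.5},{"x":0,"y":0,"z":0,"rx":0,"ry":0,"rz":0,"grip":0.5}]'; python3 -m jog '[{"x":0,"y":0,"z":0.3,"rx":0,"ry":0,"rz":0,"grip":0.5},{"x":0,"y":0,"z":0,"rx":0,"ry":0,"rz":0,"grip":0.5}]'
```

```text
time: 33.4
tcp_pos: [0.453, -0.0113, 0.0191]
tcp_rot: [-1.98, -2.439, 0.0]
ft_force: [0.3, 0.6, -2.7]
grip_width: 0.0658
finger_force: 40.0
time: 33.65
tcp_pos: [0.453, -0.0113, 0.0188]
tcp_rot: [-1.98, -2.439, 0.0]
ft_force: [0.3, 0.9, -1.4]
grip_width: 0.0658
finger_force: 40.0
```

```bash
python3 -m jog '[{"x":0,"y":0,"z":0.4,"rx":0,"ry":0,"rz":0,"grip":0.5},{"x":0,"y":0,"z":0,"rx":0,"ry":0,"rz":0,"grip":0.5}]'; python3 -m jog '[{"x":0,"y":0,"z":0.3,"rx":0,"ry":0,"rz":0,"grip":0.5},{"x":0,"y":0,"z":0,"rx":0,"ry":0,"rz":0,"grip":0.5}]'
```

```text
time: 33.9
tcp_pos: [0.453, -0.0112, 0.0188]
tcp_rot: [-1.98, -2.439, -0.001]
ft_force: [-4.4, -1.0, 12.9]
grip_width: 0.0656
finger_force: 40.0
time: 34.15
tcp_pos: [0.453, -0.0113, 0.0187]
tcp_rot: [-1.98, -2.439, -0.001]
ft_force: [-7.2, -1.2, 24.1]
grip_width: 0.0658
finger_force: 40.0
```

```bash
python3 -m jog '[{"x":0,"y":0,"z":-0.6,"rx":0,"ry":0,"rz":0,"grip":0.5},{"x":0,"y":0,"z":0,"rx":0,"ry":0,"rz":0,"grip":0.75},{"x":0,"y":0,"z":0,"rx":0,"ry":0,"rz":0,"grip":0.85},{"x":0,"y":0,"z":0,"rx":0,"ry":0,"rz":0,"grip":0.85},{"x":0,"y":0,"z":-10,"rx":0,"ry":0,"rz":0,"grip":0.85},{"x":0,"y":0,"z":-30,"rx":0,"ry":0,"rz":0,"grip":0.85},{"x":0,"y":0,"z":-45,"rx":0,"ry":0,"rz":0,"grip":0.85},{"x":0,"y":0,"z":-45,"rx":0,"ry":0,"rz":0,"grip":0.85}]' && python3 -m jog '[{"x":40,"y":0,"z":-40,"rx":0,"ry":0,"rz":0,"grip":0.85},{"x":45,"y":0,"z":-20,"rx":0,"ry":0,"rz":0,"grip":0.85},{"x":45,"y":0,"z":0,"rx":0,"ry":0,"rz":0,"grip":0.85},{"x":45,"y":0,"z":0,"rx":0,"ry":0,"rz":0,"grip":0.85},{"x":20,"y":0,"z":0,"rx":0,"ry":0,"rz":0,"grip":0.85},{"x":0,"y":0,"z":0,"rx":0,"ry":0,"rz":0,"grip":0.85}]'; python3 - <<'E'
from h import *
p,d,ci=snap('top','top4'); W=cloud(d,ci).reshape(-1,3)
for n,(x,y,z,r) in dict(round=(.477,-.243,.038,.04),hex=(.6325,.213,.038,.05),sq=(.6255,-.231,.038,.06),dom=(.452,-.012,.040,.11)).items():
    q=W[(np.hypot(W[:,0]-x,W[:,1]-y)<r)&(abs(W[:,2]-z)<.006)]; print(n,len(q),rect(q) if len(q)>5 else '',np.percentile(q[:,2],[5,50,95]).round(4))
cv2.imwrite('pics/c4.png',cv2.resize(p[90:260,130:490,::-1],None,fx=2.2,fy=2.2,interpolation=cv2.INTER_CUBIC))
E
```

```text
time: 35.15
tcp_pos: [0.4527, -0.0117, 0.1504]
tcp_rot: [1.981, 2.439, -0.001]
ft_force: [0.1, 0.3, -0.3]
grip_width: 0.0797
finger_force: 0.0
time: 35.9
tcp_pos: [0.4125, 0.1804, 0.2091]
tcp_rot: [1.977, 2.441, 0.0]
ft_force: [0.0, -1.2, -0.8]
grip_width: 0.08
finger_force: 0.0
round 137 (array([ 476. , -243.4]), array([31.7, 32.4]), 1.9) [0.0346 0.0379 0.0414]
hex 288 (array([632.8, 211. ]), array([49.2, 51.6]), 70.9) [0.0336 0.0373 0.0413]
sq 523 (array([ 625.8, -231.3]), array([61.7, 61.5]), 81.8) [0.0343 0.0378 0.0417]
dom 1439 (array([452.8, -10.7]), array([ 66.1, 150.2]), 12.5) [0.0358 0.0397 0.0437]
```

View pics/c4.png

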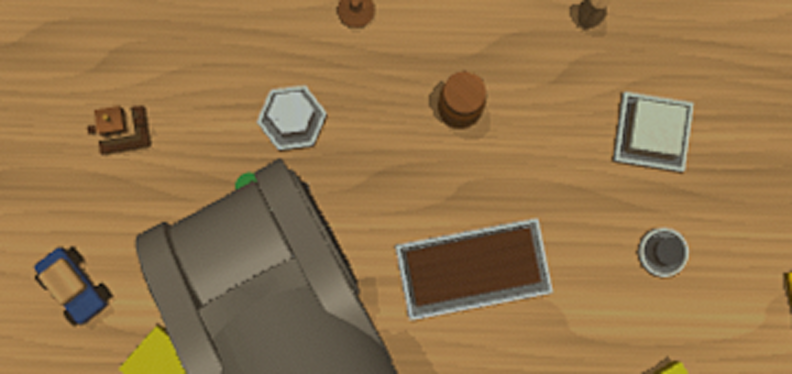

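All four toys lie flat in their trays: hex (293,115), square (658,130), round (665,250) and domino (473,268). The jar and toy robot haven't moved, and the arm is clear.

```bash
python3 -c "
from cell import workorder
print(workorder.close_job())"
```

```text
the job is handed in; nothing more can be done
None
```

The stack is taken apart and all four toys are upright and flat in their matching trays, with the jar and toy robot left where they stood; I handed the job in at about 36 s of the 120 s allowed.

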